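# Open the tag printer for a new roll

## Robot

A 7-joint arm with a two-finger parallel gripper is mounted at the origin on the work surface. World frame = base frame: x ahead of the robot, y to its left, z up, the work surface at z = 0. Lengths are in m, angles in degrees, forces in N, time in s.
With the tool pointing down it reaches from about 0.425 to 0.875 m from the base axis. Payload 4.7 kg.
Tool frame: the origin (TCP) lies on the centre line of the jaws, within the pads' length; the fingertips stand 8 mm ahead of it and the grasp point (between the pads) lies 11 mm behind it; z points along the fingers, x is the direction in which the jaws open and shut, and the axes are right-handed (so a half turn about z gives the same grasp; the last joint's range is limited). The gripper opens to 87 mm and grips with 3 to 60 N. Pads are 19 mm wide; open, the fingers measure 117 mm over their backs; the gripper's body (75 mm by 190 mm) begins 51 mm behind the grasp point.
Start: joints at [64.349, 18.392, -4.016, 83.108, 1.295, 78.541, -3.26], TCP at [0.29, -0.582, 0.231] pointing down, gripper open.
Joint ranges: [-163.93, 163.93], [-17.29, 119.83], [-79.2, 71.16], [3.27, 140.29], [-89.18, 269.18], [5.43, 117.66], [-154.24, 154.24]. Speed limits (degrees/s): [147.25, 147.25, 180, 180, 180, 180, 180].

## Interface

Orientations are given as [roll, pitch, yaw] about the fixed x, y, z axes, in that order (R = Rz(yaw) Ry(pitch) Rx(roll)).
In Python, from cell import telemetry, read_camera, get_calibration, sign_off gives the robot as it stands. The module is installed in compiled form; this text tells all that it offers.
- The arm moves only by the tool carry_out, never from a script. Its arguments are lists of equal length, an entry for each row: "translation": the shift along the tool's x, y, z in cm, a list of three; "turn": the turn about the tool's z in rad; "gripper": the opening, from 0 (shut) to 1 (fully open). In form: {"translation": [[dx, dy, dz], ...], "turn": [turn, ...], "gripper": [gripper, ...]}. A call has 1 to 5 rows; each row is the pose to reach, as a shift and turn from the pose commanded when the call began, along the tool's axes at that moment; what a row does not reach only later rows make up. A row lasts 1/8 s, in which the tool goes at most 62.5 mm and 10.7 degrees, less where a joint would pass 70% of its speed; a pose out of reach is approached as far as the arm can. A call with a gripper value outside its range is refused whole. The fingers move at their own pace and stop on an object; "squeeze" is the grip in N (left out, the last holds). Time passes only in rows, so rows that repeat a pose let the fingers close. It gives the time, the measured TCP pose, the force and the opening at its end, in the units of the state.
- telemetry.get_obs(): the state, without advancing time (a new reading comes with each control period).
- read_camera(name): name is "scene" or "top"; returns the picture (420x560x3 uint8, red, green, blue); there is no depth.
- get_calibration(name): a dict with "fx", "fy", "cx", "cy" (pixels), "R" (3x3) and "t" (3): a world point X has camera coordinates R X + t. Camera axes: x right, y down, z forward; pixel columns grow to the right and rows downward; lengths in m; the calibration is good to about 2 mm. A picture is of the moment at which its call begins. get_calibration takes no time and is no camera call.
- sign_off(): hands the job in, once; it reports no verdict.
The state is a dict: "time_s": time; "qpos": joint angles; "joint_velocities": joint speeds; "effort": joint torques, N m; "tool_pos": TCP position; "tool_rot": TCP orientation; "force": force on the tool from outside, world axes, zero at the start; "wrist_torque": the same for the moment, N m; "grip_width": finger opening in m.
Only numpy, scipy, OpenCV 4.12 (cv2) and the standard library are available. Lean on these libraries where they do the work, as an engineer would, in place of code of your own. Each camera call takes 0.05 s, during which the arm holds its last target.

## Task

The tag printer on the leather bench has run out of labels. Press down the orange release tab on its front so that the cover springs up, then push the cover all the way back until it rests fully open, ready for a new roll. Leave the printer where it stands, and leave the spare roll, the dye bottle and the wax tin alone.

Things in the scene. Friction and masses are not known exactly. Their poses are not given: they have to be found in the camera images.
- printer: tag printer, loose on four rubber feet, 1.7 kg: grey case 190 (x) by 150 (y) mm and 88 mm high, under a light grey cover with a clear window that brings it to 140 mm. Origin: centre of the underside, on the bench. Its z is up; its front, with the orange tab, faces its own -x (towards the robot, give or take the yaw), its y is the width
- cover (a joint): hinge of the printer's cover, rad: 0 shut and latched, 1.75 fully open (leaning back against its stop). Once released, a spring lifts the cover by itself to about 0.65 within a second and holds it there; from there it must be pushed. Let go before about 1.3 it sinks back to 0.65; past about 1.4 it falls slowly back onto its stop and stays
- cover_edge (a point): middle of the lower front edge of the cover (150 mm wide, its underside a flat lip 35 mm deep), 165 mm from the hinge line; moves with the cover: 90 mm above the bench when shut, about 190 mm when sprung up
- cover_hinge (a point): middle of the cover's hinge line, at the back of the printer, 80 mm behind (+x) and 90 mm above its origin; the line runs along the printer's y. The cover weighs about 0.24 kg and the hinge is damped (0.10 N m per rad/s)
- release_tab (a joint): rocker of the orange release tab, rad: 0 at rest, 0.32 fully down; lets the cover go at about 0.17; springs back when let go
- tab_pad (a point): middle of the ribbed top of the orange tab, to be pressed straight down: 126 mm in front (-x) of the printer's origin, 45 mm to its -y side, 79 mm above the bench. Pad 38 (x) by 36 (y) mm, in front of the case; it lets the cover go after about 4 mm and 3.5 N and is fully down at 8 mm and 5 N. Its hook stands 29 mm higher behind the pad, against the cover's front
- spare_roll: spare roll of paper labels standing on its end, 64 mm diameter, 50 mm high, 25 mm hole; loose, origin: centre of its underside; not to be moved
- dye_bottle: small amber bottle of leather dye with a black cap, 36 mm diameter, 85 mm high; loose, origin: centre of its underside; not to be moved
- wax_tin: round tin of wax with a dark blue lid, 64 mm diameter, 30 mm high; loose, origin: centre of its underside; not to be moved

How it is judged (in metres and radians):
On the way, in this order (a step that is already met when the one before it is completed fails the run):
1. the release tab is pressed down while the cover is still shut (value of joint release_tab above 0.08 rad and value of joint cover below 0.12 rad).
2. the cover springs up (value of joint cover above 0.4 rad), for 0.1 s.
3. the cover is pushed fully open (value of joint cover above 1.62 rad), for 0.2 s.
At the end, for the whole second after the job is handed in: the cover rests open at more than 1.62 rad (its stop is at 1.75), the tab has sprung back, the printer stands flat within 30 mm of where it stood, and the roll, bottle and tin within 20 mm of where they stood (value of joint cover above 1.62 rad and velocity of joint cover between -0.1 and 0.1 rad/s and value of joint release_tab below 0.06 rad and distance of printer from where it was at the start of the episode below 0.03 m and angle between printer's own z axis and vertical below 0.06 rad and distance of each of spare_roll, dye_bottle, wax_tin from where it was at the start of the episode below 0.02 m); the robot touches nothing.
It fails at once if the printer is shoved more than 30 mm, lifted or tipped (distance of printer from where it was at the start of the episode above 0.03 m or height (world z) of printer above 0.015 m or angle between printer's own z axis and vertical above 0.12 rad).
It fails at once if the spare roll, the dye bottle or the wax tin is moved more than 20 mm, lifted or tipped over (distance of any of spare_roll, dye_bottle, wax_tin from where it was at the start of the episode above 0.02 m or angle between any of spare_roll, dye_bottle, wax_tin's own z axis and vertical above 0.3 rad).
It also fails if it takes over 40 s, if anything falls off the work surface, if the arm or the gripper's body presses on something with over 40 N, if the wrist force passes 120 N, or if a joint passes its speed limit or range.

## Working session

There is one attempt and no reset: what is moved stays moved. The work goes in short steps, Python scripts to look and compute and a tool call to move; the robot and the scene stay as the last step left them, time stands still between calls to the robot, and variables do not carry over. Pictures are saved under pics/ and viewed, and the job is handed in when it is done.

Besides the shell and the picture viewer there is one more tool, called after "Call:" as name(argument=value, ...), one argument or row to a line, values as JSON. carry_out: Moves the arm, as the interface text tells. Its arguments: {"type":"object","properties":{"translation":{"type":"array","items":{"type":"array","items":{"type":"number"}}},"turn":{"type":"array","items":{"type":"number"}},"gripper":{"type":"array","items":{"type":"number"}},"squeeze":{"type":"number"}},"required":["translation","turn","gripper"]}

```bash
mkdir -p pics
python3 - <<'E'
from cell import telemetry, read_camera, get_calibration
import cv2
for n in("scene","top"):
    im=read_camera(n); cv2.imwrite(f"pics/{n}0.png",im[:,:,::-1])
    c=get_calibration(n); print(n,{k:(v if not hasattr(v,'tolist') else v.tolist()) for k,v in c.items()})
o=telemetry.get_obs(); print(o)
E
```

```text
scene {'fx': 380.1815787269847, 'fy': 380.1815787269847, 'cx': 280.0509530596212, 'cy': 205.47407734306796, 'R': [[-0.5942984802147893, 0.8040402154383316, -0.018128661623864006], [0.6052224187661818, 0.4322723766566543, -0.6684657180457497], [-0.529636800304892, -0.40824003274726556, -0.7435219804587535]], 't': [0.28508025885133437, -0.29776938697017513, 1.0118676605474017]}
top {'fx': 490.9583975336198, 'fy': 490.9583975336198, 'cx': 277.32366477470146, 'cy': 205.20508534240534, 'R': [[0.004418559267459459, -0.9997664691205898, 0.02115380713130358], [-0.9841527606485071, -0.008097565574526412, -0.17713772364939295], [0.17726765086140908, -0.02003588415605079, -0.9839587101622521]], 't': [0.0330765087830728, 0.5505793234265046, 0.8019871498412299]}
{'time_s': 0.1, 'qpos': array([64.34862454, 18.43553807, -4.01669164, 83.16899505,  1.29495134,
       78.54086993, -3.25961303]), 'joint_velocities': array([ 0.00488888, -0.06354168,  0.02853789, -0.15005546,  0.03883861,
        0.05648193, -0.06752469]), 'effort': array([-2.00592845e-04, -4.92574382e+01, -4.05581295e-01, -3.13397670e+01,
       -6.39348105e-02,  3.95801570e-02,  9.38868311e-05]), 'tool_pos': array([ 0.28936356, -0.58148989,  0.22955332]), 'tool_rot': array([ 1.79994906e+02,  1.00166808e-01, -6.35375322e+01]), 'force': array([-0.26484128,  0.05395   , -0.38449597]), 'wrist_torque': array([-0.02617627,  0.01178058, -0.0361203 ]), 'grip_width': 0.08691848894299607}
```

View pics/scene0.png

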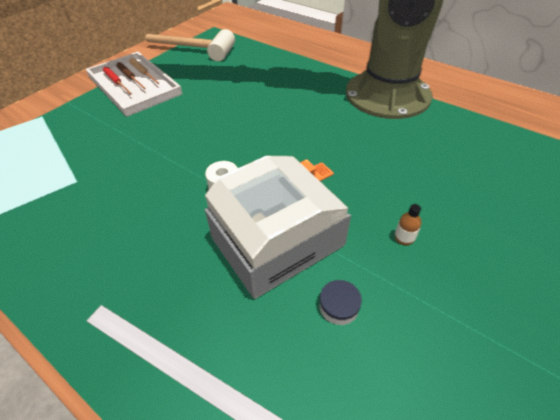

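View pics/top0.png

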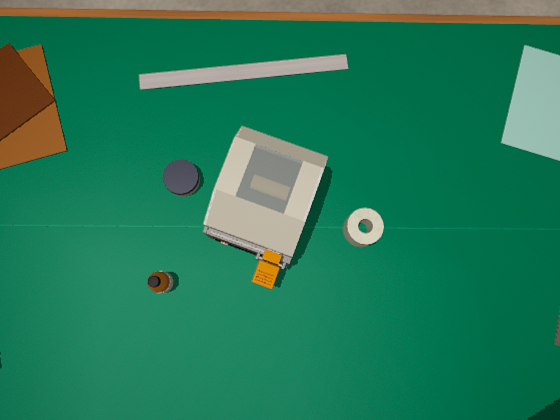

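The top view shows the printer at about (265,195), with the tab pad near (266,275). The bottle is at (160,282), the tin at (181,177) and the roll at (364,227). I'll zoom in for corners.

Run:
```python
import cv2
im=cv2.imread("pics/top0.png")[115:305,185:345]
cv2.imwrite("pics/z.png",cv2.resize(im,None,fx=3.1,fy=3.1,interpolation=cv2.INTER_CUBIC))
```

```text
(no output)
```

View pics/z.png

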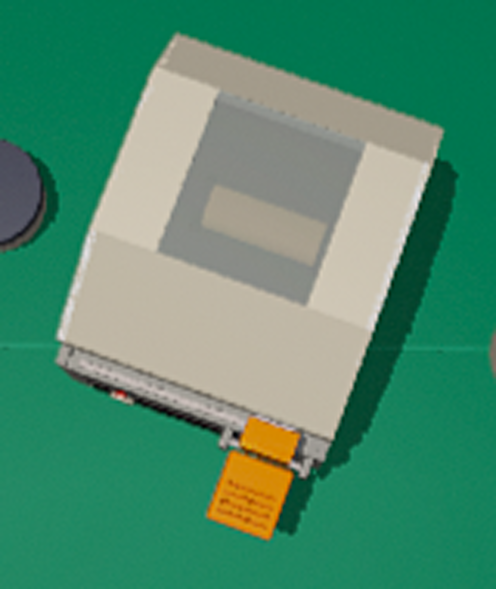

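```bash
cat > h.py <<'E'
import numpy as np
from cell import get_calibration
def ray(n,uv,z):
    c=get_calibration(n);R=np.array(c['R']);t=np.array(c['t'])
    d=R.T@np.array([(uv[0]-c['cx'])/c['fx'],(uv[1]-c['cy'])/c['fy'],1]);o=-R.T@t
    return o+d*(z-o[2])/d[2]
def proj(n,X):
    c=get_calibration(n);p=np.array(c['R'])@X+np.array(c['t']);return c['fx']*p[0]/p[2]+c['cx'],c['fy']*p[1]/p[2]+c['cy']
E
python3 - <<'E'
from h import *
from scipy.optimize import least_squares
f=lambda a,b:(185+a/3.1-.3,115+b/3.1-.3)
P=[((62,340),(-.085,.075,.09)),((328,437),(-.085,-.075,.09)),((207,515),(-.145,-.027,.079)),((270,540),(-.145,-.063,.079)),((178,35),(.08,.075,.09)),((442,130),(.08,-.075,.09))]
for n in(4,6):
    def r(v):
        c,s=np.cos(v[2]),np.sin(v[2]); o=[]
        for uv,l in P[:n]:
            X=np.array([v[0]+c*l[0]-s*l[1],v[1]+s*l[0]+c*l[1],l[2]])
            o+=list(np.array(proj('top',X))-f(*uv))
        return o
    q=least_squares(r,[.6,0,-.3]); print(q.x,np.degrees(q.x[2]),np.round(q.fun,1))
    x,y,a=q.x;c,s=np.cos(a),np.sin(a)
    for l in[(-.126,-.045),(-.085,0),(.08,0)]: print(l,x+c*l[0]-s*l[1],y+s*l[0]+c*l[1])
print([ray('top',uv,z) for uv,z in[((160,282),.085),((181,177),.03),((364,227),.05)]])
E
```

```text
[ 0.56525107  0.05693204 -0.33830162] -19.383255130535 [-0.1  0.1  0.8 -0.  -0.6  0.2 -0.1 -0.3]
(-0.126, -0.045) 0.43145794769708823 0.05630022462710462
(-0.085, 0) 0.48506890070919717 0.08514230702649876
(0.08, 0) 0.6407166500190782 0.03038120646443508
[ 0.56878788  0.05506986 -0.3458082 ] -19.813350539887107 [ 0.9 -2.5  1.5 -2.  -0.1 -2.1  0.4 -2.5 -0.6  5.3 -2.1  4.6]
(-0.126, -0.045) 0.4349937808439759 0.055442383731475316
(-0.085, 0) 0.48881972680204533 0.08388122234557803
(0.08, 0) 0.6440520260778286 0.027953293172814576
[array([0.41708717, 0.22502434, 0.085     ]), array([0.60342549, 0.20814892, 0.03      ]), array([ 0.51321294, -0.11298687,  0.05      ])]
```

Call:
carry_out(
  translation=[
    [-1.4, -5.4, 0],
    [-2.7, -10.7, 0],
    [-4.1, -16.1, 0],
    [-5.4, -21.4, 0],
    [-6.8, -26.8, 0],
  ],
  turn=[-0.18, -0.36, -0.54, -0.72, -0.9],
  gripper=[0, 0, 0, 0, 0],
)

```text
time_s: 0.72
tool_pos: [0.5001, -0.4004, 0.2301]
tool_rot: [180.0, 0.0, -11.7]
force: [1.1, -0.6, 0.0]
grip_width: 0.0449
```

Call:
carry_out(
  translation=[
    [-1.1, -5.3, 0],
    [-2.2, -10.6, 0],
    [-3.3, -15.8, 0],
    [-4.5, -21.1, 0],
    [-5.6, -26.4, 0],
  ],
  turn=[-0.18, -0.36, -0.54, -0.72, -0.9],
  gripper=[0, 0, 0, 0, 0],
)

```text
time_s: 1.35
tool_pos: [0.4987, -0.13, 0.2302]
tool_rot: [-180.0, 0.0, 39.9]
force: [0.6, 0.9, 0.0]
grip_width: 0.0019
```

Run:
```python
from cell import telemetry
import numpy as np
o=telemetry.get_obs();print(o['qpos'],o['tool_pos'],o['tool_rot'],o['grip_width'])
p=np.radians(o['tool_rot'][2]);a=np.radians(-19.4)
tgt=np.array([.56525,.05693])+np.array([[np.cos(a),-np.sin(a)],[np.sin(a),np.cos(a)]])@[-.128,-.045]
d=tgt-o['tool_pos'][:2]
print(tgt,'x',d@[np.cos(p),np.sin(p)],'y',d@[np.sin(p),-np.cos(p)],'turn',p-np.radians(70.6))
```

```text
[ 43.45077663   3.66412852 -32.90004385 101.03873637   2.06869819
  75.91361521  50.02157425] [ 0.49871466 -0.13002319  0.23022006] [-1.79994522e+02  2.67416756e-02  3.99218312e+01] 0.0018970954161368382
[0.42957025 0.05700161] x 0.06699337091453839 y -0.18780604871695641 turn -0.5354350545698203
```

Call:
carry_out(
  translation=[
    [1.4, -3.8, 0],
    [2.7, -7.5, 0],
    [4.0, -11.3, 0],
    [5.4, -15.0, 0],
    [6.7, -18.8, 0],
  ],
  turn=[-0.11, -0.21, -0.32, -0.43, -0.535],
  gripper=[0, 0, 0, 0, 0],
)

```text
time_s: 1.98
tool_pos: [0.4302, 0.057, 0.2302]
tool_rot: [-180.0, 0.0, 70.4]
force: [0.6, 0.2, -0.1]
grip_width: 0.0004
```

Run:
```python
from cell import telemetry,read_camera
import cv2
o=telemetry.get_obs();print(o['qpos'],o['tool_pos'],o['tool_rot'],o['force'])
cv2.imwrite("pics/t1.png",read_camera("scene")[:,:,::-1])
```

```text
[ 35.11598091  -8.81551577 -41.42217034 110.45118994  -5.97307264
  76.27463163  65.90334292] [0.43023429 0.05696772 0.23024334] [-1.79989094e+02  2.45618001e-02  7.04478457e+01] [ 0.60908427  0.15438442 -0.05502203]
```

View pics/t1.png

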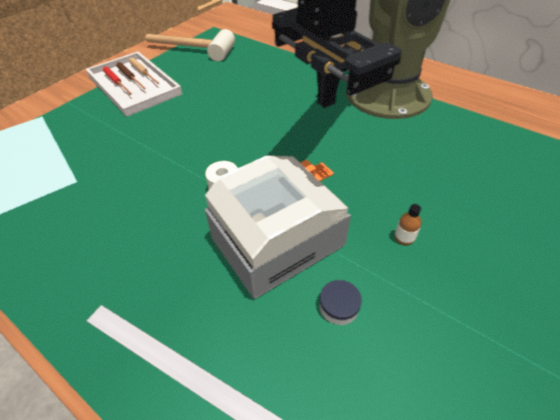

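Call:
carry_out(
  translation=[
    [0, 0, 3],
    [0, 0, 6.0],
    [0, 0, 9],
    [0, 0, 12],
    [0, 0, 12.8],
  ],
  turn=[0, 0, 0, 0, 0],
  gripper=[0, 0, 0, 0, 0],
)

```text
time_s: 2.65
tool_pos: [0.4294, 0.0556, 0.1008]
tool_rot: [-179.8, 0.1, 70.2]
force: [-0.4, -0.4, 0.2]
grip_width: 0.0003
```

Run:
```python
from cell import telemetry,read_camera
import cv2
o=telemetry.get_obs();print(o['qpos'],o['tool_pos'],o['tool_rot'],o['force'])
cv2.imwrite("pics/t2.png",cv2.resize(read_camera("scene")[60:300,180:460,::-1],None,fx=2.5,fy=2.5))
cv2.imwrite("pics/t2b.png",read_camera("top")[:,:,::-1])
```

```text
[ 3.42063324e+01 -1.20411599e-02 -4.44569459e+01  1.19916847e+02
 -7.39619791e-02  6.03060535e+01  6.00293591e+01] [0.42938021 0.05559483 0.10077693] [-1.79786523e+02  5.88317363e-02  7.02433073e+01] [-0.36069864 -0.37507532  0.21250421]
```

View pics/t2.png

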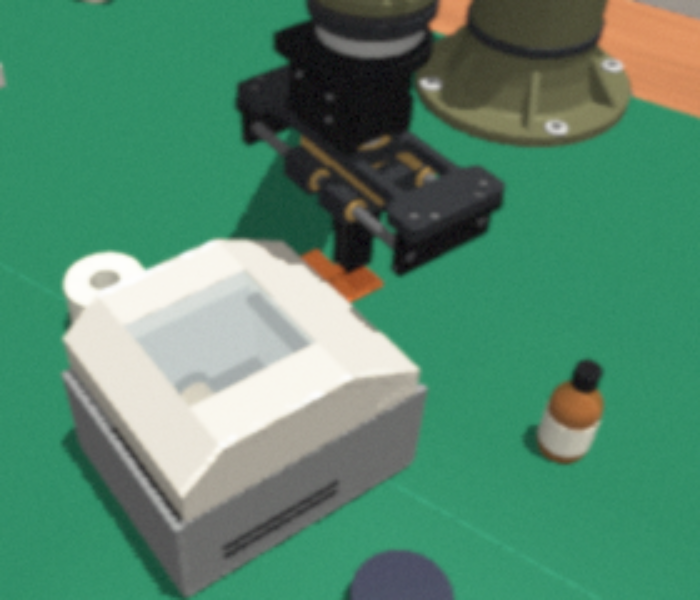

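View pics/t2b.png

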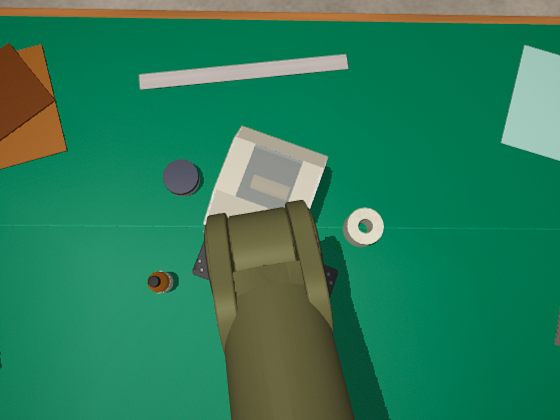

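Call:
carry_out(
  translation=[
    [0, 0, 0.8],
    [0, 0, 1.3],
    [0, 0, 1.7],
    [0, 0, 2.0],
    [0, 0, 2.2],
  ],
  turn=[0, 0, 0, 0, 0],
  gripper=[0, 0, 0, 0, 0],
)

```text
time_s: 3.38
tool_pos: [0.4302, 0.0563, 0.0818]
tool_rot: [-179.9, 0.1, 70.3]
force: [-12.7, 0.9, 26.5]
grip_width: 0.0003
```

Run:
```python
from cell import telemetry,read_camera
import cv2
o=telemetry.get_obs();print(o['tool_pos'],o['force'])
cv2.imwrite("pics/t3.png",read_camera("scene")[:,:,::-1])
```

```text
[0.43023374 0.05625739 0.0818147 ] [-12.74923209   0.93081235  26.53318818]
```

View pics/t3.png

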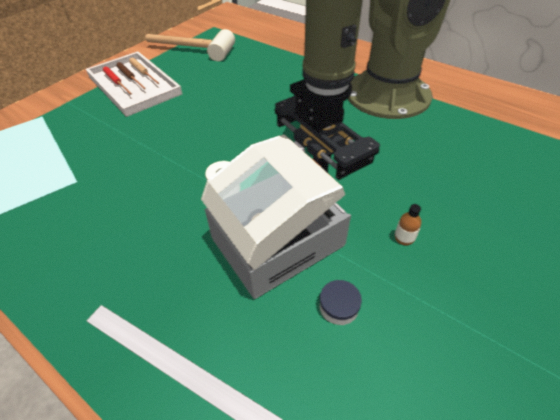

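Call:
carry_out(
  translation=[
    [0, -0.2, -1.5],
    [0, -0.3, -4],
    [0, -0.3, -7],
    [2, 0, -9.5],
    [4.5, 0, -10.6],
  ],
  turn=[0, 0, 0, 0, 0],
  gripper=[0, 0, 0, 0, 0],
)

```text
time_s: 4.05
tool_pos: [0.4475, 0.0981, 0.1885]
tool_rot: [179.8, -0.0, 70.1]
force: [0.9, 0.8, -0.2]
grip_width: 0.0005
```

Run:
```python
from cell import telemetry,read_camera
import cv2, numpy as np
o=telemetry.get_obs();print(o['tool_pos'],o['tool_rot'],o['force'],o['qpos'])
a=np.radians(-19.4);d=o['tool_pos'][:2]-[.56525,.05693]
print('local',d@[np.cos(a),np.sin(a)],d@[-np.sin(a),np.cos(a)])
cv2.imwrite("pics/t4.png",read_camera("scene")[:,:,::-1])
```

```text
[0.44752707 0.09813402 0.18846924] [ 1.79795397e+02 -1.88919032e-02  7.01406721e+01] [ 0.86101251  0.82306897 -0.20993917] [ 32.90966912  -2.95702466 -46.69450843 111.14596088  -2.17603346
  70.71509025  57.10624098]
local -0.12472530801289257 -0.00023841222520831927
```

View pics/t4.png

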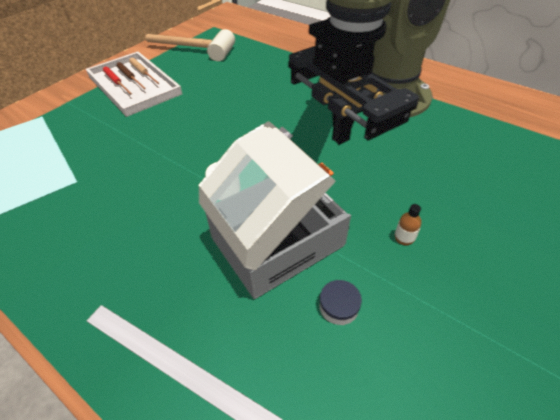

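Call:
carry_out(
  translation=[
    [0, 1.5, 0.3],
    [0, 3, 0.5],
    [0, 4.5, 0.5],
    [0, 5.6, 0.5],
    [0, 6.2, 0.5],
  ],
  turn=[0, 0, 0, 0, 0],
  gripper=[0, 0, 0, 0, 0],
)

```text
time_s: 4.72
tool_pos: [0.5049, 0.0768, 0.1814]
tool_rot: [-180.0, -0.0, 70.2]
force: [-0.1, 0.4, 0.7]
grip_width: 0.0007
```

```bash
cat > st.py <<'E'
import sys
from cell import telemetry,read_camera
import cv2, numpy as np
o=telemetry.get_obs();print(o['tool_pos'],o['tool_rot'],o['force'],o['qpos'])
a=np.radians(-19.4);d=o['tool_pos'][:2]-[.56525,.05693]
print('local',d@[np.cos(a),np.sin(a)],d@[-np.sin(a),np.cos(a)])
cv2.imwrite(sys.argv[1],read_camera("scene")[:,:,::-1])
E
python3 st.py pics/t5.png
```

```text
[0.50485755 0.07684627 0.181425  ] [-1.79977003e+02 -1.40390303e-04  7.02284546e+01] [-0.06899689  0.41625922  0.65556563] [ 32.35095919   6.47331365 -46.31728707 105.09440812   4.94787687
  70.51126606  54.78925571]
local -0.06357894145048434 -0.0012745437963337907
```

View pics/t5.png

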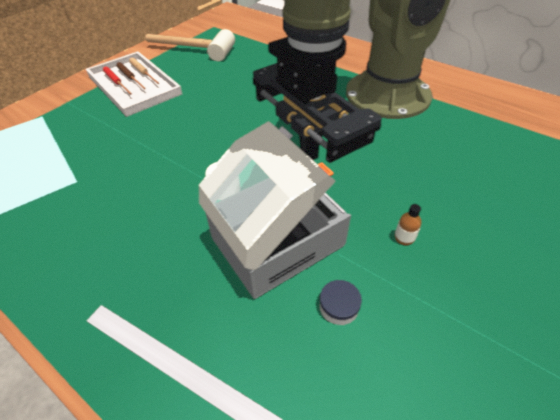

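Call:
carry_out(
  translation=[
    [0, 0.9, -0.8],
    [0, 1.8, -1.7],
    [0, 2.6, -2.4],
    [0, 3.5, -3.1],
    [0, 4.4, -3.8],
  ],
  turn=[0, 0, 0, 0, 0],
  gripper=[0, 0, 0, 0, 0],
)

```text
time_s: 5.4
tool_pos: [0.547, 0.0622, 0.2202]
tool_rot: [179.9, -0.0, 70.2]
force: [-1.0, 1.2, 0.3]
grip_width: 0.0008
```

```bash
python3 st.py pics/t6.png
```

```text
[0.54696251 0.06220263 0.22021507] [ 1.79932062e+02 -2.38665997e-02  7.02487644e+01] [-1.03522573  1.18200406  0.33678737] [ 31.64473183  10.50583632 -45.46304397  97.06573265   7.72980133
  75.57978799  54.98792067]
local -0.019000537812319526 -0.0011011330955043319
```

View pics/t6.png

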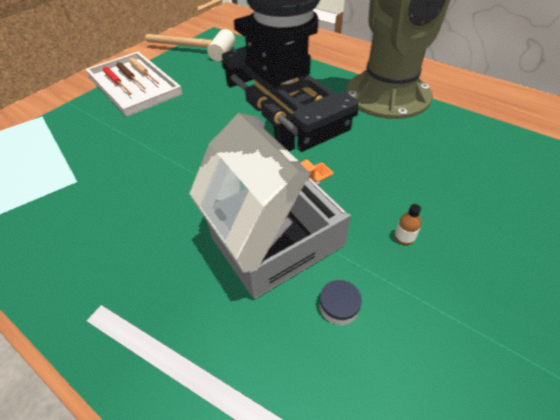

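Call:
carry_out(
  translation=[
    [0, 1.2, -0.7],
    [0, 2.4, -1.2],
    [0, 3.6, -1.7],
    [0, 4.9, -2.1],
    [0, 6.2, -2.4],
  ],
  turn=[0, 0, 0, 0, 0],
  gripper=[0, 0, 0, 0, 0],
)

```text
time_s: 6.08
tool_pos: [0.6053, 0.0408, 0.2436]
tool_rot: [180.0, 0.0, 70.2]
force: [-0.4, -0.4, -1.0]
grip_width: 0.0005
```

```bash
python3 st.py pics/t7.png
```

```text
[0.60531726 0.04081473 0.24359409] [1.79994984e+02 8.69848759e-03 7.02293949e+01] [-0.36025587 -0.41052228 -1.02509429] [ 29.35107178  17.60316345 -43.96290038  87.34153434  12.31789239
  80.02490098  54.82256068]
local 0.04314521482269123 -0.0018915038138958336
```

View pics/t7.png

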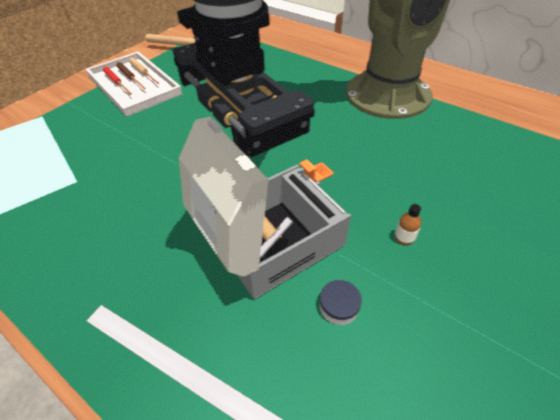

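Call:
carry_out(
  translation=[
    [0, 0.8, 0],
    [0, 1.6, 0],
    [0, 2.3, 0],
    [0, 3.0, 0],
    [0, 3.0, 0],
  ],
  turn=[0, 0, 0, 0, 0],
  gripper=[0, 0, 0, 0, 0],
)

```text
time_s: 6.75
tool_pos: [0.6329, 0.0309, 0.2433]
tool_rot: [-180.0, 0.0, 70.2]
force: [-1.0, 0.1, -0.2]
grip_width: 0.0005
```

Call:
carry_out(
  translation=[
    [0, 0, 0],
    [0, 0, 0],
    [0, -1.5, 0],
    [0, -5, -1],
    [0, -9, -3],
  ],
  turn=[0, 0, 0, 0, 0],
  gripper=[0, 0, 0, 0, 0],
)

```text
time_s: 7.38
tool_pos: [0.5457, 0.0622, 0.2728]
tool_rot: [-179.9, 0.0, 70.2]
force: [-0.4, 1.4, 1.4]
grip_width: 0.0006
```

Call:
carry_out(
  translation=[
    [0, -3, 0],
    [0, -5, 0],
    [0, -5, 0],
    [0, -5, 0],
    [0, -5, 0],
  ],
  turn=[0, 0, 0, 0, 0],
  gripper=[0, 0, 0, 0, 0],
)

```text
time_s: 8.0
tool_pos: [0.5013, 0.0782, 0.2733]
tool_rot: [-180.0, -0.0, 70.2]
force: [-0.6, 0.5, -0.2]
grip_width: 0.0003
```

```bash
python3 st.py pics/t8.png; python3 -c "
from cell import read_camera;import cv2;cv2.imwrite('pics/t8b.png',read_camera('top')[:,:,::-1])"
```

```text
[0.50126165 0.0781607  0.27332114] [-1.79974034e+02 -2.21094176e-02  7.02054409e+01] [-0.58212997  0.5001595  -0.19704514] [ 34.22504857   2.02885352 -46.64987963  97.88787651   1.46172026
  80.73225671  57.56283295]
local -0.06740727529911777 -0.001229162336129529
```

View pics/t8.png

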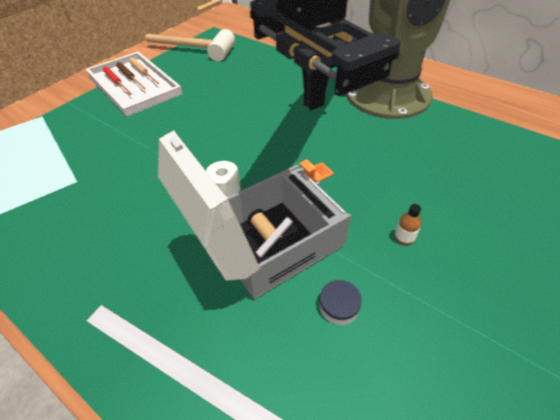

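View pics/t8b.png

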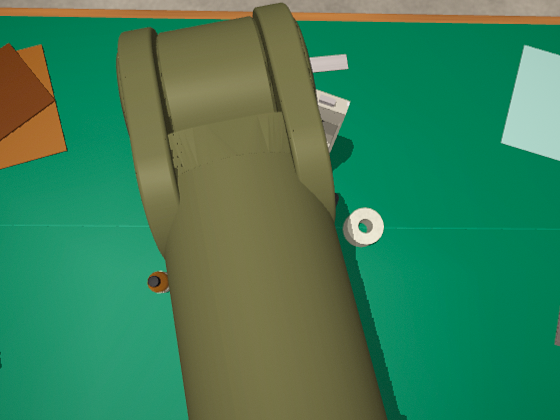

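The scene view shows the cover leaning back, with its lip end near (165,135). The tab is up at (315,170), and the roll, bottle and tin haven't moved. Next I'll check the cover angle and that everything is still.

Run:
```python
from h import *
from cell import read_camera
import cv2
im=cv2.imread('pics/t8.png'); im2=read_camera('scene')[:,:,::-1]
d=cv2.absdiff(im,im2).max(2)
print('diff',(d[100:330,140:450]>25).sum())
a=np.radians(-19.4);c,s=np.cos(a),np.sin(a)
big=cv2.resize(im2[110:310,140:380],None,fx=3,fy=3,interpolation=cv2.INTER_CUBIC)
for th,col in((1.45,(255,0,0)),(1.62,(0,0,255)),(1.75,(0,255,0))):
    for y in(-.075,.075):
        x=.08-.165*np.cos(th);z=.09+.165*np.sin(th)
        u,v=proj('scene',np.array([.56525+c*x-s*y,.05693+s*x+c*y,z])); print(th,y,u,v)
        cv2.circle(big,(int((u-140)*3),int((v-110)*3)),4,col,-1)
for p in[(-.095,.075),(-.095,-.075),(.095,.075)]:
    u,v=proj('scene',np.array([.56525+c*p[0]-s*p[1],.05693+s*p[0]+c*p[1],.088])); cv2.circle(big,(int((u-140)*3),int((v-110)*3)),4,(255,0,255),-1)
cv2.imwrite('pics/t9.png',big)
```

```text
diff 2
1.45 -0.075 205.94596647992608 117.3651936990339
1.45 0.075 264.93874722605466 179.89914308968991
1.62 -0.075 187.06233375442682 123.8966238981135
1.62 0.075 243.83763621030806 189.32838818342077
1.75 -0.075 172.70236212856418 131.0331903066662
1.75 0.075 227.40146145970058 198.8208945269045
```

View pics/t9.png

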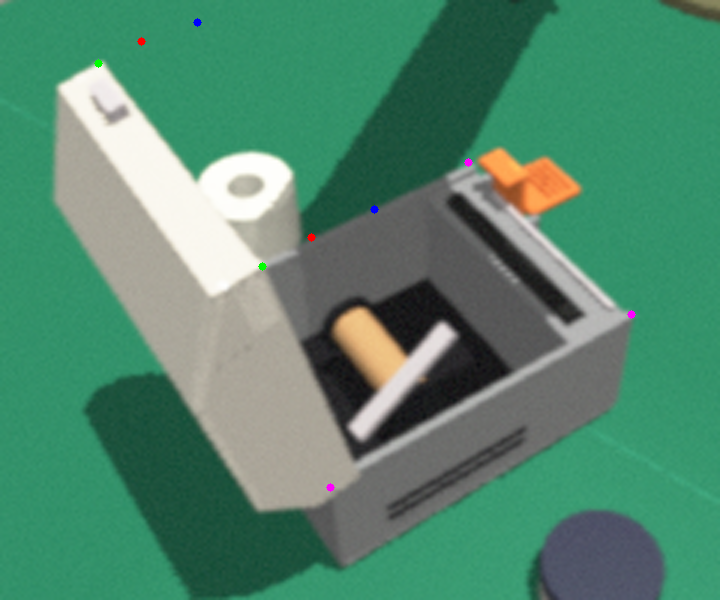

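The cover's edge corners match the 1.75 rad (green) projections, and the picture no longer changes. Before handing in, I'll check whether the printer, bottle or tin has shifted since the start.

Run:
```python
import cv2,numpy as np
a=cv2.imread('pics/scene0.png',0);b=cv2.imread('pics/t8.png',0)
for n,(x0,y0,x1,y1) in dict(vent_case=(245,235,345,295),bottle=(392,200,425,248),tin=(312,275,368,328),roll=(203,158,245,178)).items():
    x,y=x0,y0;t=a[y0:y1,x0:x1]
    r=cv2.matchTemplate(b[y0-10:y1+10,x0-10:x1+10],t,cv2.TM_CCOEFF_NORMED)
    _,m,_,l=cv2.minMaxLoc(r);print(n,round(m,3),l[0]-10,l[1]-10)
```

```text
vent_case 0.418 -10 10
bottle 0.997 0 0
tin 0.994 0 0
roll 0.712 0 0
```

Run:
```python
import cv2
a=cv2.imread('pics/scene0.png',0);b=cv2.imread('pics/t8.png',0)
for (x0,y0,x1,y1) in [(264,248,322,288),(285,225,352,285),(240,270,270,295)]:
    r=cv2.matchTemplate(b[y0-10:y1+10,x0-10:x1+10],a[y0:y1,x0:x1],cv2.TM_CCOEFF_NORMED)
    _,m,_,l=cv2.minMaxLoc(r);print(round(m,3),l[0]-10,l[1]-10)
from cell import sign_off
```

```text
0.442 -10 7
-0.021 -10 7
0.564 3 6
```

Run:
```python
import cv2,numpy as np
c=[cv2.resize(cv2.imread(f'pics/{n}.png')[200:300,230:360],None,fx=3,fy=3,interpolation=cv2.INTER_CUBIC) for n in('scene0','t8')]
cv2.imwrite('pics/cmp.png',np.vstack(c)[:600])
```

```text
(no output)
```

View pics/cmp.png

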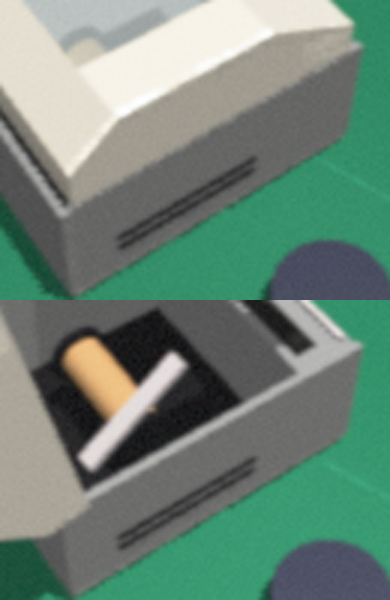

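The side-by-side crops show the vent, lower corners and tin at the same pixels before and after (vent ends at (118,243) and (257,160) in both). The printer hasn't visibly moved, and the template mismatch came from the cover, which now looks different. I'm handing in.

```bash
python3 -c "
from cell import sign_off;print(sign_off())"
```

```text
the job is handed in; nothing more can be done
None
```

I pressed the orange tab with the closed fingertips and the cover sprang up. I then pushed the cover back along its arc until it rested on its stop, backed the arm off, and handed the job in at about 8 s of the 40 s allowed.

- **Cover:** its front corners line up with the projection for 1.75 rad, and two successive pictures showed it still.
- **Tab:** it looks fully sprung back in the last picture. I judged this by eye and did not measure its angle.
- **Printer:** its vent and lower corners sit at the same pixels as at the start.
- **Roll, bottle and tin:** all three matched at zero pixel shift. The roll's match score was only 0.71, because the cover hid part of it in the first picture.
- **Contact:** the arm was clear of everything, with the force reading about 0.8 N, which is the level it shows in free air.

**Checks that disagreed:** image matching on the printer case failed because the open cover changes that part of the picture, so I compared the two views by eye. The press reached about 27 N at the tab's bottom stop, well above the 5 N needed but below the limits. A pose fit that included the rear cover corners missed by up to 5 pixels, so I used the fit from the front corners and pad, which was within 1 pixel.

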